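Trip-test the bolt counter, then tuck and hold its sealing strip

TASK

Put the bolt counter back into service: press the large red button so that the trip lever drops, lift the lever back up past upright until it rests there by itself, and let go of it. Then close the outlet: take the loose steel sealing strip by its upstanding tab, slide the strip's straight blade edge under the middle of the outlet's lap plate, without lifting the plate, until it is fully home against the stop, and finish while still gripping the strip and pressing it firmly flat on the sill. Leave the elbow fitting, the gasket and the flange cap where they are.

Things in the scene. Friction and masses are not known exactly. Their poses are not given: they have to be found in the camera images.
- counter: Bolt counter, fixed metal housing; origin on the shelf, x away from the robot, y left. Control deck x -110 to 110, y -120 to 120 mm, 100 mm high; the trip lever is off its right (-y) side. Tower y 120 to 260 mm, 150 mm high, with hopper to 225 mm. Tray 90 x 120 x 25 mm with standing bolts in front, centred at x -157, y 60 mm
- button (a joint): Travel of the large red push button (52 mm across) on the control deck, straight down: 0 m up, 0.008 m fully down; springs back; about 5 N holds it fully down. It trips the lever from about 3.5 mm on: push it right down, then let it up
- button_top (a point): Middle of the button's top face; the push goes straight down
- lever (a joint): Trip lever angle: 0 rad = up, its start (leans 0.12 rad from upright, back to the counter's +x, on a stop); balanced at 0.12; beyond that it falls towards the counter's -x (the robot) to 1.55 rad, nearly level. Low friction: released below 0.12 it falls back to 0
- lever_ball (a point): Centre of the black ball, 24 mm across, on the end of the lever (steel rod 10 mm thick); 95 mm from the pivot. Ball centre about 170 mm above the shelf when up, 88 mm when dropped
- lever_pivot (a point): Pivot of the trip lever, 75 mm above the shelf, 28 mm right (counter's -y) of the deck's side face; the axis runs along the counter's y; the lever swings in the counter's x-z plane through this point
- outlet: Outlet sill, fixed; origin on the shelf, x axis away from the robot, into the lap. Sill top (the bed) at z = 20 mm, x -120 to 100, y -100 to 100 mm. A stop across the bed, 5 mm high, has its front face at x = 30 mm, under the lap plate; hinge blocks at x 90, y +-91 mm rise to 40 mm
- bed: Flat steel top plate of the outlet sill, 220 x 200 x 6 mm; origin at the centre of its underside, 14 mm above the shelf; its top is the surface the strip is pressed on. Axes as the outlet's
- lap (a joint): Lift angle of the lap plate, 0 rad = down (level). Light grey metal plate 160 (y) x 90 (x) x 3 mm, 120 g, hinged along its far edge at outlet x = 90 mm; only its weight keeps it down. Underside 6 mm above the bed. Lifting grows the angle; 0.07 rad raises the free edge about 6 mm
- lap_edge (a point): Middle of the lap plate's free near edge, on its underside: outlet x = 0, y = 0, z = 26 mm; axes as the outlet's. From it a lip 14 mm long flares up towards the robot to outlet x = -12 mm, with 12 mm of room beneath at its mouth
- strip: Loose dark steel sealing strip, about 140 g, flat on the shelf. Blade 80 (x) x 120 (y) x 4 mm; origin at the centre of its underside; the edge at x = +40 mm goes under the lap. An upstanding tab 10 mm thick (x), 60 mm wide (y), centred at x = -34 mm, y = 0, rises to 49 mm above the underside: grip it across its 10 mm thickness
- strip_left (a point): Left corner of the strip's blade edge on the underside, strip x = 40, y = 60 mm
- strip_right (a point): Right corner of the strip's blade edge on the underside, strip x = 40, y = -60 mm
- elbow: Silver elbow fitting, 34 mm wide foot, 52 mm high, standing on the shelf; origin under its foot. Leave alone
- gasket: Copper ring gasket, 48 mm across, 4 mm thick, flat on the shelf; origin under its centre. Leave alone
- cap: Yellow plastic flange cap, 60 mm across, 19 mm high; origin under its centre. Leave alone
There are look-alikes about, which are no part of the job. Several things look just like the strip: the one meant starts farthest from the robot's base.

How it is judged (in metres and radians):
On the way, in this order (a step that is already met when the one before it is completed fails the run):
1. the red button is pressed in at least 3 mm (value of joint button above 0.003 m), for 0.02 s.
2. the lever has dropped (over 1.3 rad) and the button is up again (value of joint lever above 1.3 rad and value of joint button below 0.002 m), for 0.1 s.
3. the lever is back up (under 0.06 rad), not touched (value of joint lever below 0.06 rad and contact force between the fingers and lever below 0.1 N), for 0.2 s.
4. both corners of the blade edge are beneath the lap plate by 20 mm or more (x of each of strip_left, strip_right in the frame of lap_edge above 0.02 m and y of strip_left in the frame of lap_edge between -0.085 and 0.085 m and z of strip_left in the frame of lap_edge between -0.012 and -0.0035 m and y of strip_right in the frame of lap_edge between -0.085 and 0.085 m and z of strip_right in the frame of lap_edge between -0.012 and -0.0035 m), for 0.1 s.
At the end, for the whole second after the job is handed in: Both blade corners 20 mm or more under the lap (stop at 30), below its edge; strip within 20 mm of the lap's middle, flat within 2 degrees, at rest, gripped (over 2 N), pressed on the bed with over 4 N; lap under 0.04 rad, lever under 0.06 rad, button up (all of step 4 and y of strip in the frame of outlet between -0.02 and 0.02 m and angle between strip's own z axis and vertical below 0.035 rad and contact force between strip and bed above 4 N and contact force between the fingers and strip above 2 N and linear speed of strip below 0.01 m/s and value of joint lap below 0.04 rad and value of joint lever below 0.06 rad and value of joint button below 0.002 m); the arm keeps its last pose, push and grip.
It fails at once if the lap plate is lifted (over 0.07 rad, about 6 mm at its edge) (value of joint lap above 0.07 rad).
It fails at once if elbow, gasket or cap is moved over 20 mm (distance of any of elbow, gasket, cap from where it was at the start of the episode above 0.02 m).
It also fails if it takes over 72 s, if anything falls off the work surface, if the arm or the gripper's body presses on something with over 40 N, if the wrist force passes 120 N, or if a joint passes its speed limit or range.

ROBOT

A 6-joint arm with a two-finger parallel gripper is mounted at the origin on the work surface. World frame = base frame: x ahead of the robot, y to its left, z up, the work surface at z = 0. Lengths are in mm, angles in degrees, forces in N, time in s.
With the tool pointing down it reaches from about 350 to 850 mm from the base axis. Payload 8.1 kg.
Tool frame: the origin (TCP) lies where the fingers leave the gripper's body, on its centre line; the fingertips stand 73 mm ahead of it and the grasp point (between the pads) lies 54 mm ahead of it; z points along the fingers, y is the line along which they close (so a half turn about z gives the same grasp; the last joint's range is limited). The gripper opens to 85 mm and grips with 20 to 120 N. Pads are 22 mm wide; open, the fingers measure 114 mm over their backs; the gripper's body (76 mm by 85 mm) begins 54 mm behind the grasp point. The pads swing forward as they close: fully open they stand 13 mm farther back than shut.
Start: joints at [-78.346, 7.471, 85.268, -0, 87.261, -4.893], TCP at [170.902, -575.151, 303.892] pointing down, gripper open.
Joint ranges: [-169.43, 169.43], [-51.17, 129.36], [1.28, 143.12], [-76.62, 256.62], [0, 156.53], [-152.29, 152.29]. Speed limits (degrees/s): [136.94, 136.94, 159.86, 180, 180, 180].

INTERFACE

Orientations are given as [roll, pitch, yaw] about the fixed x, y, z axes, in that order (R = Rz(yaw) Ry(pitch) Rx(roll)).
In Python, from bench import sense, optics, r gives the robot as it stands.
- The arm moves only by the tool servo_tool, never from a script. Its argument "plan" is a list that holds one entry, the list of rows, each a list of 5 numbers: the shift along the world's x, y, z in m, then the turn about the world's z in degrees, then the finger opening in m, from 0 to 0.0854. A call has 1 to 10 rows; each row shifts and turns the commanded pose from where the row before left it; what a row does not reach is not made up. A row lasts 1/10 s, in which the tool goes at most 50 mm and 8.59 degrees, less where a joint would pass 70% of its speed; a pose out of reach is approached as far as the arm can. A call is refused whole if a number of a shift passes 0.05 or a number of a turn 8.59, either way. A call with a gripper value outside its range is refused whole. The fingers move at their own pace and stop on an object; "force" is the grip in N (left out, the last holds). Time passes only in rows, so rows that do not move let the fingers close. It gives the time, the measured TCP pose, the force, the opening and the grip force at its end, in the units of the state.
- sense(): the state, without advancing time (a new reading comes with each control period).
- optics.snapshot(name): name is "side" or "top"; returns a dict with "frame" (400x640x3 uint8, blue, green, red), "fx", "fy", "cx", "cy" (pixels), "cam_to_world" (4x4, takes a point from camera to world coordinates). Camera axes: x right, y down, z forward; pixel columns grow to the right and rows downward; lengths in mm; the calibration is good to about 2 mm. A picture is of the moment at which its call begins. There is no depth.
- r.hand_in(): hands the job in; it is judged then, once.
The state is a dict: "time": time; "joint_pos": joint angles; "qd": joint speeds; "joint_efforts": joint torques, N m; "tool_pos": TCP position; "tcp_rot": TCP orientation; "ft_force": force on the tool from outside, world axes, zero at the start; "wrist_torque": the same for the moment, N m; "finger_gap": finger opening in mm; "grip_force": force on a finger pad.
Only numpy, scipy, OpenCV 4.12 (cv2) and the standard library are available. Lean on these libraries where they do the work, as an engineer would, in place of code of your own. Each camera call takes 0.05 s, during which the arm holds its last target. There are 200 camera calls.

## Working session

There is one attempt and no reset: what is moved stays moved. The work goes in short steps, Python scripts to look and compute and a tool call to move; the robot and the scene stay as the last step left them, time stands still between calls to the robot, and variables do not carry over. Pictures are saved under pics/ and viewed, at most 10 in all, crops included, and the job is handed in when it is done.

Besides the shell and the picture viewer there is one more tool, called after "Call:" as name(argument=value, ...), one argument or row to a line, values as JSON. servo_tool: Moves the arm, as the interface text tells. Its arguments: {"type":"object","properties":{"plan":{"type":"array"},"force":{"type":"number"}},"required":["plan"]}

```bash
mkdir -p pics; cat > h.py <<'E'
import numpy as np, cv2
from bench import sense, optics, r
def snap(n,f):
    s=optics.snapshot(n); cv2.imwrite(f'pics/{f}.png',s['frame']); return s
def ray(s,u,v,z):
    T=np.array(s['cam_to_world']); d=T[:3,:3]@np.array([(u-s['cx'])/s['fx'],(v-s['cy'])/s['fy'],1]); o=T[:3,3]
    return np.round(o+d*(z-o[2])/d[2],1)
def proj(s,p):
    T=np.linalg.inv(np.array(s['cam_to_world'])); q=T[:3,:3]@np.array(p,float)+T[:3,3]
    return np.round([s['fx']*q[0]/q[2]+s['cx'],s['fy']*q[1]/q[2]+s['cy']],1)
E
python3 - <<'E'
from h import *
import pickle
a=snap('top','t0');b=snap('side','s0')
pickle.dump((a,b),open('s0.pkl','wb'))
print(sense())
for s in(a,b):print(s['fx'],s['cx'],s['cy'],np.round(s['cam_to_world'],3))
E
```

```text
{'time': 0.1, 'joint_pos': array([-7.83475701e+01,  7.51034457e+00,  8.53229232e+01, -2.18827367e-03,
        8.72619967e+01, -4.89364879e+00]), 'qd': array([-0.06684494, -0.01747054, -0.14837418, -0.04857144, -0.06094942,
        0.007947  ]), 'joint_efforts': array([ 2.26285498e-03, -5.70951676e+01, -5.01941872e+01, -9.95856112e-05,
        8.12106882e-03, -8.70814375e-06]), 'tool_pos': array([ 170.80058631, -574.78462253,  302.95490109]), 'tcp_rot': array([-1.79904896e+02, -5.94904860e-03,  1.65461801e+01]), 'ft_force': array([-0.93680637, -0.02597141, -0.30761996]), 'wrist_torque': array([-0.00663236,  0.00515569,  0.0143703 ]), 'grip_force': 0.0, 'finger_gap': 85.37508839658318}
484.9544664732975 317.56841463466657 198.93003250505734 [[-2.900000e-02 -9.940000e-01  1.020000e-01  4.143600e+02]
 [-1.000000e+00  3.000000e-02  3.000000e-03 -8.501900e+01]
 [-6.000000e-03 -1.020000e-01 -9.950000e-01  1.351443e+03]
 [ 0.000000e+00  0.000000e+00  0.000000e+00  1.000000e+00]]
490.11744875714186 325.13437384459246 193.87900432073315 [[-9.070000e-01 -2.550000e-01  3.350000e-01  4.740900e+01]
 [-4.210000e-01  5.310000e-01 -7.350000e-01  1.053987e+03]
 [ 9.000000e-03 -8.080000e-01 -5.890000e-01  1.039986e+03]
 [ 0.000000e+00  0.000000e+00  0.000000e+00  1.000000e+00]]
```

View pics/t0.png

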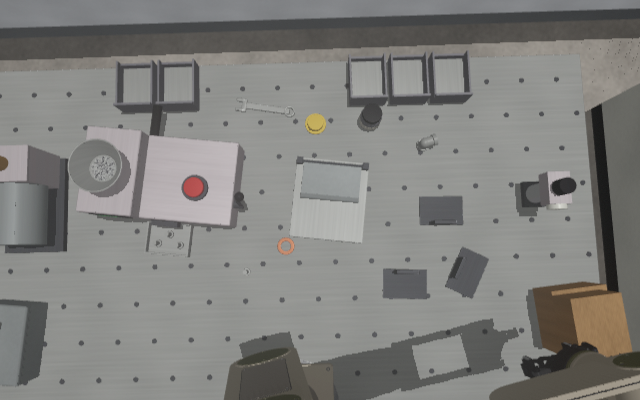

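View pics/s0.png

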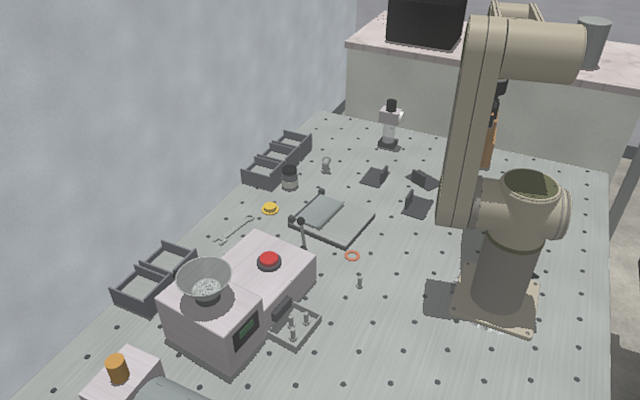

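The top view shows the button at (194,187), the lever ball at about (240,198), the outlet at about (330,200) and three strips at (440,210), (405,283) and (467,272). The side view shows the lever upright at (303,222).

```bash
python3 - <<'E'
from h import *
import pickle
a,b=pickle.load(open('s0.pkl','rb'))
def blobs(s,m,amin,roi):
    x0,y0,x1,y1=roi; k=np.zeros_like(m);k[y0:y1,x0:x1]=m[y0:y1,x0:x1]
    for c in cv2.findContours(k,cv2.RETR_EXTERNAL,cv2.CHAIN_APPROX_NONE)[0]:
        if cv2.contourArea(c)>amin: yield c
for s,n in((a,'top'),(b,'side')):
    f=s['frame'].astype(int); m=((f[...,2]>130)&(f[...,1]<90)&(f[...,0]<90)).astype(np.uint8)
    for c in blobs(s,m,60,(0,0,640,400)):
        e=cv2.fitEllipse(c);print(n,'red',e,[ray(s,*e[0],z) for z in(100,110,120)])
g=a['frame'].max(2)
m=(g<95).astype(np.uint8)
for c in blobs(a,m,300,(370,180,500,310)):
    R=cv2.minAreaRect(c);print('strip',R,[ray(a,*p,4) for p in cv2.boxPoints(R)])
for p in [(240,198)]: print('ball',[ray(a,*p,z) for z in (170,)])
t=cv2.resize(a['frame'][140:260,220:480],None,fx=3,fy=3,interpolation=cv2.INTER_CUBIC)
u=cv2.resize(b['frame'][160:260,230:440],(780,371),interpolation=cv2.INTER_CUBIC)
t=t[:,:780]
im=np.vstack([t,u])[:600] if False else t
cv2.imwrite('pics/c1.png',im)
E
```

```text
top red ((192.88589477539062, 186.59890747070312), (18.796987533569336, 19.3118839263916), 32.54646301269531) [array([585. , 242.4, 100. ]), array([583.6, 239.8, 110. ]), array([582.2, 237.1, 120. ])]
side red ((268.3079833984375, 257.8410339355469), (11.998383522033691, 18.46548080444336), 83.78458404541016) [array([598. , 220.1, 100. ]), array([592.1, 229. , 110. ]), array([586.3, 237.8, 120. ])]
strip ((465.7586364746094, 272.8965759277344), (29.675254821777344, 44.644187927246094), 23.198591232299805) [array([ 298.8, -418. ,    4. ]), array([ 409. , -472.7,    4. ]), array([ 374.8, -545.7,    4. ]), array([ 265.2, -490.6,    4. ])]
strip ((444.5223388671875, 211.05908203125), (27.17827033996582, 34.05277633666992), 87.70938873291016) [array([ 545.9, -386.2,    4. ]), array([ 546.9, -481.1,    4. ]), array([ 471.2, -479.6,    4. ]), array([ 470.2, -385.2,    4. ])]
ball [array([543.8, 108.5, 170. ])]
```

View pics/c1.png

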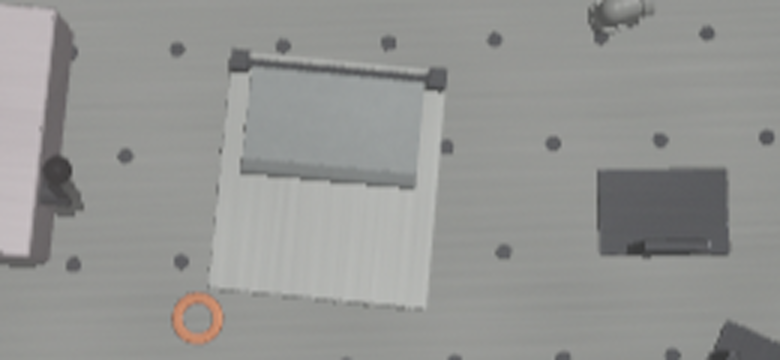

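The crop (3x, offset 220,140) shows: ball (57,170); sill near corners (210,288) and (427,308); lip edge (241,172)–(414,186); strip corners (598,170), (727,168), (729,254) and (600,255), with the tab near the bottom at about (675,245).

```bash
python3 - <<'E'
from h import *
import pickle
a,b=pickle.load(open('s0.pkl','rb'))
R=lambda u,v,z: ray(a,220+u/3,140+v/3,z)
P=dict(ball=R(57,170,170),nl=R(210,288,20),nr=R(427,308,20),lipL=R(241,172,36),lipR=R(414,186,36),sL=R(598,170,4),sR=R(727,168,4),sNR=R(729,254,4),sNL=R(600,255,4),tabtop=R(680,243,49),blkL=R(240,52,40),blkR=R(437,77,40),dfr=R(57,8,100),dnr=R(44,230,100), lapfL=R(250,65,29),lapfR=R(423,80,29))
for k,v in P.items(): print(k,v)
for u,v in((P['nl'],P['nr']),(P['lipL'],P['lipR']),(P['blkL'],P['blkR']),(P['sL'],P['sR']),(P['sNL'],P['sNR'])):
    d=u-v; print(np.degrees(np.arctan2(-d[0],d[1])),np.hypot(*d[:2]),(u+v)/2)
g=a['frame'].max(2)
# sill mask check via contrast; strip mask
m=np.zeros_like(g);m[185:235,412:468]=(g[185:235,412:468]<105)
c=max(cv2.findContours(m,0,1)[0],key=cv2.contourArea);r_=cv2.minAreaRect(c);print(r_,ray(a,*r_[0],4))
# ball in side view: dark blob near (303,222)
h=b['frame'].max(2);k=np.zeros_like(h);k[205:240,295:312]=h[205:240,295:312]<70
n,l,st,ce=cv2.connectedComponentsWithStats(k);print(st,ce)
print(proj(b,P['ball']))
# deck long edges by corners at z=100 (far/near left)
E
```

```text
ball [547.1 110.9 170. ]
nl [451.4  -2.6  20. ]
nr [ 427.5 -199.9   20. ]
lipL [555.4 -34.3  36. ]
lipR [ 537.9 -191.    36. ]
sL [ 550.7 -365.1    4. ]
sR [ 549. -485.    4.]
sNR [ 469.1 -482.1    4. ]
sNL [ 471.7 -363.     4. ]
tabtop [ 478.4 -425.7   49. ]
blkL [665.3 -36.3  40. ]
blkR [ 636.7 -215.4   40. ]
dfr [697.7 120.7 100. ]
dnr [503.3 134.4 100. ]
lapfL [654.9 -44.8  29. ]
lapfR [ 636.2 -203.5   29. ]
-6.906890800292843 198.74229544815066 [ 439.45 -101.25   20.  ]
-6.37229471468273 157.6741576796908 [ 546.65 -112.65   36.  ]
-9.072808315488357 181.3691539374874 [ 651.   -125.85   40.  ]
-0.8123127524358691 119.91205110413213 [ 549.85 -425.05    4.  ]
-1.2505908393577416 119.12837613264107 [ 470.4  -422.55    4.  ]
((440.5, 211.0), (28.0, 43.0), 90.0) [ 508.9 -421.9    4. ]
[[     0      0    640    400 255971]
 [   297    218      7      7     27]
 [   307    234      2      1      2]] [[319.50211157 199.49743916]
 [300.37037037 221.22222222]
 [307.5        234.        ]]
[302.3 220.6]
```

```bash
python3 - <<'E'
from h import *
import pickle
a,b=pickle.load(open('s0.pkl','rb'))
t=cv2.resize(a['frame'][125:235,130:255],None,fx=4,fy=4,interpolation=cv2.INTER_CUBIC)
u=cv2.resize(b['frame'][195:265,250:320],None,fx=4,fy=4,interpolation=cv2.INTER_CUBIC)
u=cv2.copyMakeBorder(u,0,t.shape[0]-u.shape[0],0,0,0)
cv2.imwrite('pics/c2.png',np.hstack([t,u]))
E
```

```text
(no output)
```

View pics/c2.png

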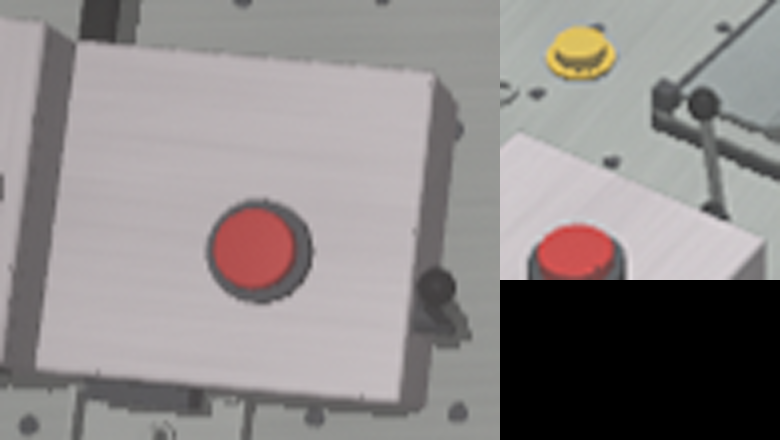

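The crop shows the deck's right edge from (239.3,143.3) to (230.5,225.5), the near left corner at (139.3,217.5) and the ball at (239.3,196.5). In the side view the ball is at (300.8,221).

```bash
cat >> h.py <<'E'
def tri(s1,p1,s2,p2):
    A=[];B=[]
    for s,(u,v) in((s1,p1),(s2,p2)):
        T=np.array(s['cam_to_world']); d=T[:3,:3]@np.array([(u-s['cx'])/s['fx'],(v-s['cy'])/s['fy'],1]);d/=np.linalg.norm(d)
        M=np.eye(3)-np.outer(d,d);A.append(M);B.append(M@T[:3,3])
    A=np.vstack(A);B=np.hstack(B);x=np.linalg.lstsq(A,B,rcond=None)[0];return np.round(x,1),np.linalg.norm(A@x-B)
E
python3 - <<'E'
from h import *
import pickle
a,b=pickle.load(open('s0.pkl','rb'))
print('btn',tri(a,(192.9,186.6),b,(268.3,257.8)))
ball=tri(a,(239.3,196.5),b,(300.6,221.1));print('ball',ball)
c=[ray(a,*p,100) for p in((239.3,143.3),(230.5,225.5),(139.3,217.5))];print(c)
for i,j in((0,1),(1,2)):
    d=c[i]-c[j];print(np.hypot(*d[:2]),np.degrees(np.arctan2(d[1],d[0])))
E
```

```text
btn (array([584. , 237.8, 120.5]), np.float64(2.8272336914530825))
ball (array([549.9, 111.5, 167. ]), np.float64(3.0777147797373674))
[array([696. , 119.9, 100. ]), array([480.8, 145.4, 100. ]), array([508.4, 381.5, 100. ])]
216.70553753884553 -6.757719720125572
237.70774072377196 -96.66759263675429
```

Call:
servo_tool(
  plan=[
    [[0.041,0.05,0,-2.5,0],[0.041,0.05,0,-2.5,0],[0.041,0.05,0,-2.5,0],[0.041,0.05,0,-2.5,0],[0.041,0.05,0,-2.5,0],[0.041,0.05,0,-2.5,0],[0.041,0.05,0,-2.5,0],[0.04,0.05,0,-2.5,0],[0,0.05,0,-2.5,0],[0,0.05,0,0,0]],
  ],
  force=20,
)

```text
time: 1.1
tool_pos: [424.1, -163.4, 303.1]
tcp_rot: [-180.0, 0.1, -6.0]
ft_force: [0.3, 0.3, 0.5]
finger_gap: 0.1
grip_force: 0.0
```

Call:
servo_tool(
  plan=[
    [[0.0122,0.0447,0,-0.7,0],[0.0122,0.0447,0,0,0],[0.0122,0.0447,0,0,0],[0.0122,0.0447,0,0,0],[0.0122,0.0447,0,0,0],[0.0122,0.0447,0,0,0],[0.0122,0.0447,-0.033,0,0],[0,0,-0.04,0,0],[0,0,-0.03,0,0],[0,0,0,0,0]],
  ],
)

```text
time: 2.1
tool_pos: [504.6, 141.9, 199.2]
tcp_rot: [179.8, 0.6, -6.6]
ft_force: [-1.3, -0.3, -0.7]
finger_gap: 0.1
grip_force: 0.0
```

Call:
servo_tool(
  plan=[
    [[0,0,-0.003,0,0],[0,0,-0.004,0,0],[0,0,-0.004,0,0],[0,0,0,0,0]],
  ],
)

```text
time: 2.5
tool_pos: [508.4, 141.8, 194.6]
tcp_rot: [-180.0, -0.1, -6.7]
ft_force: [0.8, -0.9, -0.2]
finger_gap: 0.1
grip_force: 0.0
```

Call:
servo_tool(
  plan=[
    [[0,0,0.015,0,0],[0.015,0.02,0,0,0],[0.015,0.02,0,0,0],[0.015,0.02,0,0,0],[0.015,0.02,0,0,0],[0.0155,0.016,0,0,0],[0,0,0,0,0]],
  ],
)

```text
time: 3.2
tool_pos: [585.1, 239.9, 210.8]
tcp_rot: [-179.9, -0.1, -6.6]
ft_force: [-0.1, 0.4, 0.0]
finger_gap: -0.0
grip_force: 0.0
```

Call:
servo_tool(
  plan=[
    [[0,0,-0.013,0,0],[0,0,-0.004,0,0],[0,0,-0.003,0,0],[0,0,-0.003,0,0],[0,0,0,0,0]],
  ],
)

```text
time: 3.7
tool_pos: [583.6, 237.7, 188.5]
tcp_rot: [-180.0, -0.1, -6.7]
ft_force: [-5.8, -1.7, 16.1]
finger_gap: 0.0
grip_force: 8.4
```

Call:
servo_tool(
  plan=[
    [[0,0,0.02,0,0],[0,0,0.03,0,0],[-0.02,-0.02,0.03,0,0.04],[-0.03,-0.03,0.02,0,0.04],[-0.03,-0.03,0,0,0.04],[-0.03,-0.03,0,0,0.04],[-0.03,0,0,0,0.04],[-0.03,0,0,0,0.04],[-0.03,0,0,0,0.04],[0,0,0,0,0.04]],
  ],
)

```text
time: 4.7
tool_pos: [380.4, 127.6, 284.9]
tcp_rot: [180.0, 0.1, -6.7]
ft_force: [0.5, -0.0, 0.1]
finger_gap: 39.4
grip_force: 0.0
```

```bash
python3 - <<'E'
from h import *
import pickle
a=snap('top','t1');b=snap('side','s1');pickle.dump((a,b),open('s1.pkl','wb'));print(sense()['tool_pos'])
t=cv2.resize(a['frame'][120:270,170:340],None,fx=2.3,fy=2.3);u=cv2.resize(b['frame'][160:310,230:400],None,fx=2.3,fy=2.3)
cv2.imwrite('pics/c3.png',np.hstack([t,u]))
for p in((443.9,122.1,88),):print(proj(a,p),proj(b,p))
E
```

```text
[382.94318271 127.73611414 285.67922681]
[240.5 239.6] [333.7 255.5]
```

View pics/c3.png

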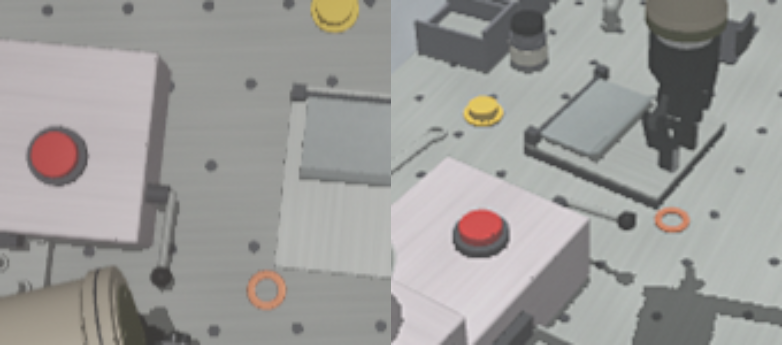

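The lever has dropped. The ball is at (240.4,240.4) in top and (332.6,255.2) in side, which matches the prediction of about (443,122,88).

Call:
servo_tool(
  plan=[
    [[0.03,-0.0027,0,0,0.042],[0.03,-0.0027,0,0,0.042],[0,0,-0.03,0,0.042],[0,0,-0.03,0,0.042],[0,0,-0.03,0,0.042],[0,0,-0.03,0,0.042],[0,0,0,0,0.042],[0,0,0,0,0.042]],
  ],
)

```text
time: 5.6
tool_pos: [443.5, 122.4, 165.7]
tcp_rot: [180.0, 0.1, -6.7]
ft_force: [-0.1, -0.1, -0.8]
finger_gap: 41.8
grip_force: 0.0
```

Call:
servo_tool(
  plan=[
    [[0,0,-0.013,0,0.042],[0,0,-0.013,0,0.042],[0,0,0,0,0.042],[0,0,0,0,0.01],[0,0,0,0,0.01],[0,0,0,0,0.01],[0,0,0,0,0.01]],
  ],
  force=20,
)

```text
time: 6.3
tool_pos: [443.5, 123.5, 140.4]
tcp_rot: [-179.9, -0.0, -6.6]
ft_force: [-1.8, 5.2, -0.6]
finger_gap: 22.3
grip_force: 19.7
```

Call:
servo_tool(
  plan=[
    [[0.003,-0.0004,0.014,0,0.01],[0.0051,-0.0006,0.0133,0,0.01],[0.007,-0.0008,0.0124,0,0.01],[0.0086,-0.001,0.0112,0,0.01],[0.0103,-0.0012,0.0098,0,0.01],[0,0,0,0,0.01]],
  ],
)

```text
time: 6.9
tool_pos: [479.5, 119.2, 203.1]
tcp_rot: [-179.9, -0.2, -6.7]
ft_force: [-1.9, 5.1, 2.5]
finger_gap: 22.2
grip_force: 20.6
```

Call:
servo_tool(
  plan=[
    [[0.0117,-0.0014,0.0081,0,0.01],[0.0126,-0.0015,0.0063,0,0.01],[0.0135,-0.0016,0.0043,0,0.01],[0.014,-0.0017,0.0022,0,0.01],[0.0135,-0.0017,0,0,0.01],[0,0,0,0,0.01],[0,0,0,0,0.01]],
  ],
)

```text
time: 7.6
tool_pos: [543.5, 111.5, 222.4]
tcp_rot: [-179.9, -0.1, -6.6]
ft_force: [0.4, 6.0, 3.6]
finger_gap: 22.2
grip_force: 20.8
```

Call:
servo_tool(
  plan=[
    [[0.003,-0.0003,0,0,0.01],[0,0,0,0,0.01],[0,0,0,0,0.05],[0,0,0,0,0.05],[0,0,0,0,0.05],[0,0,0.03,0,0.05],[0,0,0.04,0,0.05],[0,0,0.04,0,0.05]],
  ],
)

```text
time: 8.4
tool_pos: [545.2, 110.1, 331.9]
tcp_rot: [180.0, 0.1, -6.7]
ft_force: [0.1, 0.4, 0.3]
finger_gap: 50.2
grip_force: 0.0
```

Call:
servo_tool(
  plan=[
    [[0,-0.03,0,-8.5,0.05],[0,-0.03,0,-8.5,0.05],[0,-0.03,0,-8.5,0.05],[0,-0.03,0,-8.5,0.05],[0,-0.03,0,-8.5,0.05],[0,-0.03,0,-8.5,0.05],[0,-0.03,0,-8.5,0.05],[0,-0.03,0,-8.5,0.05],[0,-0.03,0,-8.5,0.05],[0,-0.03,0,-7.5,0.05]],
  ],
)

```text
time: 9.4
tool_pos: [537.3, -207.0, 331.0]
tcp_rot: [-179.5, 0.9, -89.0]
ft_force: [0.8, -0.9, -0.2]
finger_gap: 50.2
grip_force: 0.0
```

```bash
python3 - <<'E'
from h import *
import pickle
a=snap('top','t2');b=snap('side','s2');s=sense();print(s['tool_pos'],s['tcp_rot'],s['joint_pos'])
t=cv2.resize(a['frame'][120:270,170:340],None,fx=2.3,fy=2.3);u=cv2.resize(b['frame'][160:310,230:400],None,fx=2.3,fy=2.3)
cv2.imwrite('pics/c4.png',np.hstack([t,u]))
E
```

```text
[ 535.31217287 -212.39537904  330.62091597] [-179.57756923    0.81177055  -89.44582839] [-27.20844303   3.11734424  87.11775093   0.91509686  89.76924289
 152.2366577 ]
```

View pics/c4.png

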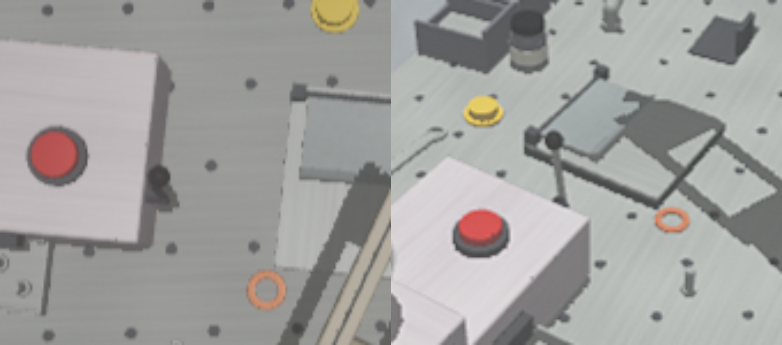

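The lever is back up and the fingers are clear: ball at (239,197) in top, and in side the ball sits above the deck corner. Joint 6 is at its limit, so I turn the wrist back by half a turn.

Call:
servo_tool(
  plan=[
    [[0,0,0,8.5,0.05],[-0.003,-0.011,0,8.5,0.05],[-0.003,-0.011,0,8.5,0.05],[-0.003,-0.011,0,8.5,0.05],[-0.003,-0.011,0,8.5,0.05],[-0.003,-0.011,0,8.5,0.05],[-0.003,-0.011,0,8.5,0.05],[-0.003,-0.011,0,8.5,0.05],[-0.003,-0.011,0,8.5,0.05],[-0.003,-0.011,0,8.5,0.05]],
  ],
)

```text
time: 10.5
tool_pos: [509.8, -306.1, 330.9]
tcp_rot: [-179.5, 0.9, -3.6]
ft_force: [0.6, 0.5, -0.1]
finger_gap: 49.8
grip_force: 0.0
```

Call:
servo_tool(
  plan=[
    [[-0.003,-0.011,0,8.5,0.05],[-0.003,-0.011,0,8.5,0.05],[-0.003,-0.011,0,8.5,0.05],[-0.003,-0.011,0,8.5,0.05],[-0.003,-0.011,0,8.5,0.05],[-0.003,-0.011,0,8.5,0.05],[-0.003,-0.011,0,8.5,0.05],[-0.003,-0.011,0,8.5,0.05],[-0.003,-0.011,0,8.5,0.05],[-0.003,-0.011,0,8.5,0.05]],
  ],
)

```text
time: 11.5
tool_pos: [479.8, -416.1, 330.9]
tcp_rot: [-179.5, 0.9, 81.4]
ft_force: [-0.2, 0.5, -0.8]
finger_gap: 49.7
grip_force: 0.0
```

Call:
servo_tool(
  plan=[
    [[0,0,-0.03,8.5,0.05],[0,0,-0.03,0,0.05],[0,0,-0.03,0,0.05],[0,0,-0.03,0,0.05],[0,0,0,0,0.05],[0,0,0,0,0.05]],
  ],
)

```text
time: 12.1
tool_pos: [479.8, -415.6, 211.0]
tcp_rot: [-179.4, 0.8, 89.6]
ft_force: [0.8, 0.4, 0.9]
finger_gap: 49.7
grip_force: 0.0
```

Call:
servo_tool(
  plan=[
    [[-0.0045,-0.0075,0,-0.6,0.04],[0,0,-0.03,0,0.04],[0,0,-0.03,0,0.04],[0,0,-0.03,0,0.04],[0,0,-0.02,0,0.04],[0,0,-0.01,0,0.04],[0,0,-0.007,0,0.04],[0,0,0,0,0.04]],
  ],
)

```text
time: 12.9
tool_pos: [475.7, -424.2, 84.9]
tcp_rot: [-179.5, 0.9, 88.9]
ft_force: [0.1, -0.6, 0.4]
finger_gap: 39.9
grip_force: 0.0
```

Call:
servo_tool(
  plan=[
    [[0,0,0,0,0.005],[0,0,0,0,0.005],[0,0,0,0,0.005],[0,0,0,0,0.005],[0,0,0,0,0.005],[0,0,0,0,0.005]],
  ],
  force=60,
)

```text
time: 13.5
tool_pos: [476.3, -424.4, 86.0]
tcp_rot: [-179.6, 1.0, 88.9]
ft_force: [-0.6, 0.7, 6.8]
finger_gap: 9.4
grip_force: 58.9
```

```bash
python3 - <<'E'
from h import *
a=snap('top','t3');s=sense();print(s['tool_pos'],s['tcp_rot'],s['joint_pos'],s['ft_force'],s['wrist_torque'],s['finger_gap'],s['grip_force'])
cv2.imwrite('pics/c5.png',cv2.resize(a['frame'][140:260,340:500],None,fx=4,fy=4))
E
```

```text
[ 476.28259942 -424.44648644   86.01982638] [-179.6316151     1.02547262   88.94048476] [-45.85606864  24.11589373  89.34373534  -1.07998703  66.08299327
 -44.35934568] [-0.75518764  0.12361758  5.95996336] [ 0.07300273 -0.31786068 -0.02018115] 9.03817997365518 58.89523386955261
```

View pics/c5.png

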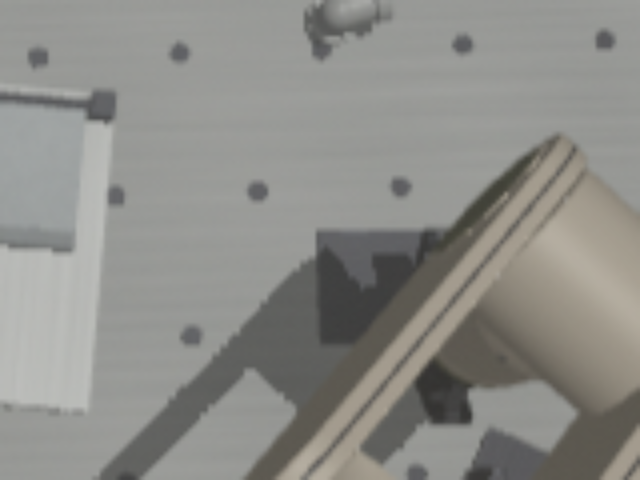

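The strip is gripped and hasn't shifted: its far-left corner is at (419,197.5). Lifting it and carrying it over the sill.

Call:
servo_tool(
  plan=[
    [[0,0,0.01,0,0.005],[0,0,0.02,0,0.005],[0,0,0.03,0,0.005],[-0.0022,0.023,0.01,-0.5,0.005],[-0.0022,0.023,0,-0.5,0.005],[-0.0022,0.023,0,-0.5,0.005],[-0.0022,0.023,0,-0.5,0.005],[-0.0022,0.023,0,-0.5,0.005],[-0.0022,0.023,0,-0.5,0.005],[-0.0022,0.023,0,-0.5,0.005]],
  ],
)

```text
time: 14.55
tool_pos: [459.8, -261.6, 154.6]
tcp_rot: [-179.5, 0.9, 85.4]
ft_force: [0.1, 0.3, -1.4]
finger_gap: 9.4
grip_force: 58.5
```

Call:
servo_tool(
  plan=[
    [[-0.0022,0.023,0,-0.5,0.005],[-0.0022,0.023,0,-0.5,0.005],[-0.0022,0.023,0,-0.5,0.005],[-0.0022,0.023,0,-0.7,0.005],[-0.0022,0.023,0,0,0.005],[-0.0022,0.023,0,0,0.005],[-0.0022,0.023,0,0,0.005],[0,0,0,0,0.005],[0,0,0,0,0.005]],
  ],
)

```text
time: 15.45
tool_pos: [444.7, -101.4, 154.5]
tcp_rot: [-179.5, 0.9, 83.3]
ft_force: [0.4, -0.3, -1.2]
finger_gap: 9.1
grip_force: 58.5
```

```bash
python3 - <<'E'
from h import *
import pickle
a=snap('top','t4');b=snap('side','s4');pickle.dump((a,b),open('s4.pkl','wb'));s=sense();print(s['tool_pos'],s['tcp_rot'],s['ft_force'],s['wrist_torque'],s['finger_gap'])
t=cv2.resize(a['frame'][145:255,280:390],(390,390));u=cv2.resize(b['frame'][170:280,270:380],(390,390))
cv2.imwrite('pics/c6.png',np.hstack([t,u]))
E
```

```text
[ 444.85087384 -102.17378395  154.51334608] [-179.53891409    0.93295804   83.24017145] [ 0.74136961  0.28111835 -1.71079617] [-0.04624109  0.00456026 -0.02552592] 9.076446030564025
```

View pics/c6.png

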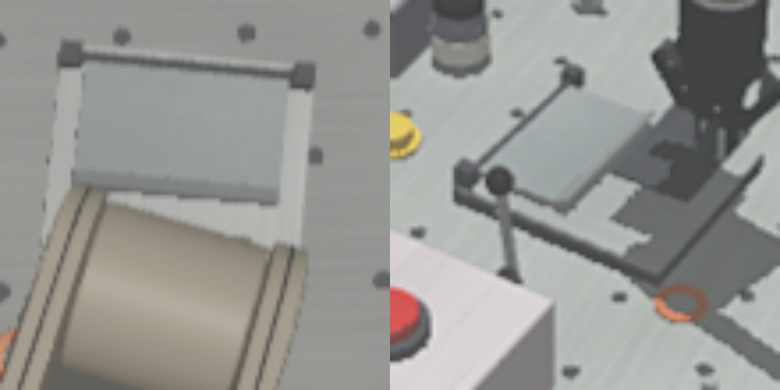

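The strip is held above the sill (side crop, blade at about (660,170)) and the lap plate is undisturbed. Lowering onto the bed.

Call:
servo_tool(
  plan=[
    [[0,0,-0.02,0,0.005],[0,0,-0.015,0,0.005],[0,0,-0.008,0,0.005],[0,0,-0.003,0,0.005],[0,0,0,0,0.005]],
  ],
)

```text
time: 16.05
tool_pos: [444.6, -101.9, 108.0]
tcp_rot: [-179.5, 0.9, 83.2]
ft_force: [-1.0, -0.1, -0.7]
finger_gap: 9.3
grip_force: 58.5
```

Call:
servo_tool(
  plan=[
    [[0,0,-0.0015,0,0.005],[0,0,0,0,0.005]],
  ],
)

```text
time: 16.25
tool_pos: [445.1, -101.8, 107.2]
tcp_rot: [-179.6, 0.9, 83.2]
ft_force: [0.2, -0.1, -1.0]
finger_gap: 9.0
grip_force: 58.5
```

```bash
python3 - <<'E'
from h import *
import pickle
b=snap('side','s5');pickle.dump(b,open('s5.pkl','wb'));s=sense();print(s['tool_pos'],s['tcp_rot'],s['ft_force'],s['wrist_torque'])
cv2.imwrite('pics/c7.png',cv2.resize(b['frame'][180:255,290:390],(800,600)))
E
```

```text
[ 445.0406296  -101.70820049  107.18984968] [-179.55966212    0.9188933    83.24867691] [-1.37378733 -0.1567329  -1.57753483] [0.03897961 0.07319365 0.0188077 ]
```

View pics/c7.png

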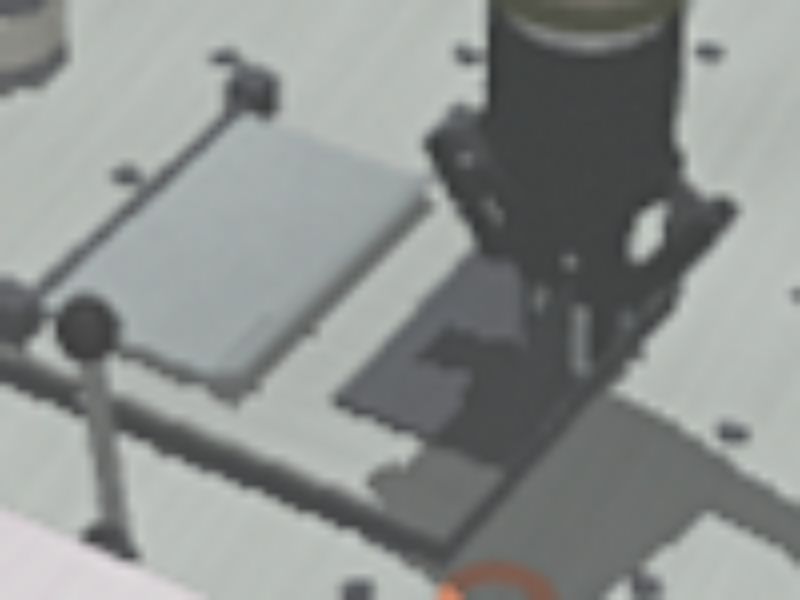

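The strip is on or just above the bed, its front-left corner at about (331.9,230), edge roughly parallel to the lip.

```bash
python3 - <<'E'
from h import *
import pickle
b=pickle.load(open('s5.pkl','rb'))
O=np.array([558.5,-114.8]);c,s=np.cos(np.radians(-6.7)),np.sin(np.radians(-6.7));R=np.array([[c,-s],[s,c]])
def o(p):return np.round(R.T@(p[:2]-O),1)
q=lambda u,v,z:o(ray(b,290+u/8,180+v/8,z))
print('frontleft',q(335,400,25),'front edge pt',q(470,262,25),'sill near left',q(443,555,20),'lipL',q(235,395,34),'lipR',q(430,205,34),'lap far L',q(45,298,29),'far R',q(250,118,29))
E
```

```text
frontleft [-42.9  65.7] front edge pt [-44.8 -40.5] sill near left [-121.9  117. ] lipL [-13.1  93.4] lipR [-16.8 -55.2] lap far L [88.7 78. ] far R [ 83.9 -73.2]
```

Call:
servo_tool(
  plan=[
    [[0,0,-0.001,0,0.005],[0,0,0,0,0.005]],
  ],
)

```text
time: 16.5
tool_pos: [445.1, -101.7, 106.2]
tcp_rot: [-179.6, 0.9, 83.3]
ft_force: [-1.0, 0.3, 1.8]
finger_gap: 9.2
grip_force: 59.0
```

Call:
servo_tool(
  plan=[
    [[0,0,-0.001,0,0.005],[0,0,0,0,0.005]],
  ],
)

```text
time: 16.7
tool_pos: [445.1, -101.7, 105.9]
tcp_rot: [-179.5, 0.9, 83.3]
ft_force: [-8.3, 2.1, 12.3]
finger_gap: 9.2
grip_force: 60.3
```

Call:
servo_tool(
  plan=[
    [[0.008,-0.001,0.0005,0,0.005],[0.01,-0.0012,0,0,0.005],[0.01,-0.0012,0,0,0.005],[0.008,-0.0009,0,0,0.005],[0,0,0,0,0.005]],
  ],
)

```text
time: 17.2
tool_pos: [482.1, -106.2, 106.0]
tcp_rot: [-179.6, 0.9, 83.3]
ft_force: [2.1, -0.7, 3.7]
finger_gap: 9.2
grip_force: 59.0
```

Call:
servo_tool(
  plan=[
    [[0.006,-0.0007,0,0,0.005],[0.006,-0.0007,0,0,0.005],[0,0,0,0,0.005]],
  ],
)

```text
time: 17.5
tool_pos: [493.5, -107.5, 106.0]
tcp_rot: [-179.6, 0.9, 83.3]
ft_force: [-1.1, 0.6, 5.6]
finger_gap: 9.3
grip_force: 59.3
```

Call:
servo_tool(
  plan=[
    [[0.005,-0.0006,0,0,0.005],[0.005,-0.0006,0,0,0.005],[0.004,-0.0005,0,0,0.005],[0,0,0,0,0.005]],
  ],
)

```text
time: 17.9
tool_pos: [507.2, -109.2, 106.0]
tcp_rot: [-179.6, 0.9, 83.2]
ft_force: [-2.4, -0.0, 8.1]
finger_gap: 9.1
grip_force: 59.5
```

Call:
servo_tool(
  plan=[
    [[0.003,-0.0004,0,0,0.005],[0.002,-0.0002,0,0,0.005],[0,0,0,0,0.005]],
  ],
)

```text
time: 18.2
tool_pos: [511.9, -109.7, 106.0]
tcp_rot: [-179.5, 0.9, 83.3]
ft_force: [-5.2, 0.4, 8.7]
finger_gap: 9.0
grip_force: 59.7
```

Call:
servo_tool(
  plan=[
    [[0.002,-0.0002,0,0,0.005],[0.001,-0.0001,0,0,0.005],[0,0,0,0,0.005]],
  ],
)

```text
time: 18.5
tool_pos: [514.7, -110.0, 106.1]
tcp_rot: [-179.5, 0.9, 83.3]
ft_force: [-4.9, 0.4, 10.6]
finger_gap: 9.1
grip_force: 59.9
```

Call:
servo_tool(
  plan=[
    [[0.0015,-0.0002,0,0,0.005],[0,0,0,0,0.005]],
  ],
)

```text
time: 18.7
tool_pos: [516.2, -110.2, 106.1]
tcp_rot: [-179.5, 0.9, 83.3]
ft_force: [-5.5, -0.2, 10.0]
finger_gap: 9.2
grip_force: 59.9
```

Call:
servo_tool(
  plan=[
    [[0.0015,-0.0002,0,0,0.005],[0,0,0,0,0.005]],
  ],
)

```text
time: 18.9
tool_pos: [517.4, -110.3, 106.0]
tcp_rot: [-179.5, 0.9, 83.2]
ft_force: [-7.3, 1.5, 11.8]
finger_gap: 9.1
grip_force: 60.1
```

Call:
servo_tool(
  plan=[
    [[0.0015,-0.0002,0,0,0.005],[0,0,0,0,0.005]],
  ],
)

```text
time: 19.1
tool_pos: [517.8, -110.2, 106.1]
tcp_rot: [-179.3, 0.9, 83.2]
ft_force: [-16.4, 4.6, 21.1]
finger_gap: 9.2
grip_force: 61.4
```

Call:
servo_tool(
  plan=[
    [[0,0,0,0,0.005],[0,0,0,0,0.005],[0,0,0,0,0.005],[0,0,0,0,0.005]],
  ],
)

```text
time: 19.5
tool_pos: [517.8, -110.1, 106.1]
tcp_rot: [-179.3, 0.9, 83.2]
ft_force: [-15.4, 3.5, 19.4]
finger_gap: 9.6
grip_force: 61.4
```

```bash
python3 - <<'E'
from h import *
a=snap('top','t6');b=snap('side','s6');s=sense();print(s['tool_pos'],s['ft_force'],s['wrist_torque'],s['grip_force'])
t=cv2.resize(a['frame'][145:255,230:380],(390,286));u=cv2.resize(b['frame'][180:255,290:390],(381,286))
cv2.imwrite('pics/c8.png',np.hstack([t,u]))
E
```

```text
[ 517.81150479 -110.15916327  106.07211831] [-15.58533151   3.38098473  20.23907821] [ 0.19645815  1.62951783 -0.28840073] 61.36423945426941
```

View pics/c8.png

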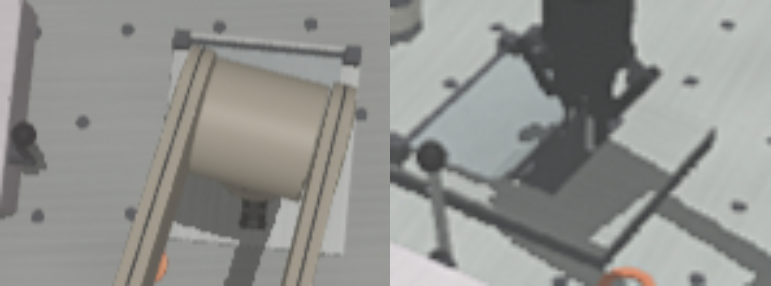

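The blade is under the lap plate (side crop, around (560,160)), the plate looks level, and the lever is up at (430,155). Handing in.

```bash
python3 -c "
from bench import r
print(r.hand_in())"
```

```text
the job is handed in; nothing more can be done
None
```

I handed the job in at about 19.6 s on the robot's clock; no verdict came back. The button was pressed and the lever is standing up by itself. The strip is against the stop under the lap plate, still gripped (about 61 N) and pressed down with about 20 N.

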